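Rock the angle gauge to its set mark and hold it

TASK

Pick up the angle gauge and set the middle of its base down gently on the higher rail of the uneven stud block, standing level along that rail with the dial towards you. Then rock it sideways over the rail until the swinging pointer comes to rest in the middle of the little fork on the dial, and finish while still gripping it there with its base resting on the rail: do not let go. Leave the other things where they are.

Things in the scene. Friction and masses are not known exactly. Their poses are not given: they have to be found in the camera images.
- gauge: loose angle gauge, 0.3 to 0.5 kg, 110 mm wide (y), 40 deep (x), 158 high; origin: centre of its flat 10 mm steel base's underside. z up, x from the white dial to the back (dial faces -x), y to the left as one faces the dial. Round dark case 104 mm across, 22 thick, top at 114 mm. Stands on the table at the start, dial towards the robot within about 30 degrees
- gauge_grip (a point): middle of the gauge's black rubber handle, 136 mm above the base underside, 2 mm behind its centre; axes as the gauge. The handle is 26 x 26 mm in plan, stands on top of the case from 114 to 158 mm above the base underside, and is meant to be gripped from above
- gauge_foot (a point): centre of the underside of the gauge's base; axes as the gauge
- pointer (a joint): the gauge's black pointer: a free, lightly damped pendulum on the dial, pivot 65 mm above the base underside; it hangs plumb and swings about 1 s after a move. Rad about the gauge's +x: 0 with the gauge level, positive with the tip left of the dial's bottom mark (to the gauge's +y); leaning the handle to the gauge's left by an angle gives that same positive value
- fork (a joint): the mark: small dark two-pronged fork low on the left of the dial, same pivot, sense and zero as the pointer. Set at 0.17 to 0.42 rad, different every time; stays there, cannot be touched (nor can the pointer). Gap between its prongs about 8 mm, pointer 3 mm wide; the pointer is on the mark when both joints read the same
- pointer_tip (a point): lower end of the pointer, 44 mm from its pivot
- fork_mid (a point): middle of the gap of the fork, 44 mm from the pivot: where the pointer tip has to be
- stud: uneven stud block, fixed: pale wooden offcut 100 (x) x 120 (y) x 44 mm, origin under its centre, with two round steel rails along its x, 90 mm long. Higher rail: axis at y +14, z 45, radius 25, top at 70 mm. Lower: axis at y -33, z 38, radius 18, top at 56 mm. Its x points away from the robot within about 20 degrees
- stud_crown (a point): middle of the top line of the higher rail, 70 mm above the table; axes as the stud block. A level gauge centred here touches only the higher rail; let go, it may topple to its right onto the lower rail
- gauge_back (a point): imaginary point 100 mm behind the middle of the gauge, 60 mm above its base underside (along its +x, away from the dial)
- stud_back (a point): imaginary point 100 mm behind stud_crown (along the stud's +x), 60 mm higher: only tells which way the back of the gauge shall look
- cup: bystander: white cast cup, loose, 54 mm wide, 65 mm high, origin at the centre of its underside
- bung: bystander: red rubber bung, loose, 41 mm wide, 32 mm high, origin at the centre of its underside
Mind the look-alikes: they are no part of the job. Leave any green or pink look-alike of the gauge alone.

How it is judged:
By the outcome, as a careful person would: the job done as asked, in the order asked, and still so for the second after the job is handed in, while the arm keeps its last pose, push and grip.
It also fails if it takes over 51 s, if anything falls off the work surface, if the arm or the gripper's body presses on something with over 40 N, if the wrist force passes 120 N, or if a joint passes its speed limit or range.

ROBOT

A 6-joint arm with a two-finger parallel gripper is mounted at the origin on a cart in front of the work surface, level with it; the furniture and walls round the work are solid. World frame = base frame: x ahead of the robot, y to its left, z up, the work surface at z = 0. Lengths are in mm, angles in rad, forces in N, time in s.
With the tool pointing down it reaches from about 350 to 975 mm from the base axis. Payload 17.4 kg.
Tool frame: the origin (TCP) lies on the centre line of the jaws, within the pads' length; the fingertips stand finger_overhang ahead of it and the grasp point (between the pads) lies 3 mm ahead of it (finger_overhang is the distance from the TCP to the fingertips, in mm); z points along the fingers, y is the line along which they close (so a half turn about z gives the same grasp; the last joint's range is limited). The gripper opens to 85 mm and grips with 20 to 120 N. Pads are 22 mm wide; open, the fingers measure 114 mm over their backs; the gripper's body (76 mm by 85 mm) begins 54 mm behind the grasp point. The pads swing forward as they close: fully open they stand 13 mm farther back than shut.
Start: joints at [1.082, 0.116, 1.442, -0, 1.584, -0.038], TCP at [294.096, 607.569, 253.303] pointing down, gripper open.
Joint ranges: [-2.83, 2.83], [-0.83, 2.19], [0.07, 2.5], [-1.14, 4.28], [0.01, 3], [-2.97, 2.97]. Speed limits (rad/s): [1.89, 1.89, 2.22, 3.14, 3.14, 3.14].

INTERFACE

Orientations are given as a unit quaternion [w, x, y, z].
In Python, from plant import * gives the robot as it stands.
- The arm moves only by the tool apply_moves, never from a script. Its argument "increments" is a list of rows, each an object of numbers: "fingers": the gripper's target within -1 to 1 (fully open at 1, half-way at 0, shut at -1); "dx", "dy", "dz": the shift along the tool's x, y, z each as a share of 0.02 m, from -1 to 1; "wx", "wy", "wz": the turn, a rotation vector about the tool's x, y, z each as a share of 360 degrees, from -1 to 1. A call has 1 to 10 rows; each row shifts and turns the commanded pose from where the row before left it, along the tool's axes as they then stand; what a row does not reach is not made up. A row lasts 1/10 s, in which the tool goes at most 50 mm and 8.59 degrees, less where a joint would pass 70% of its speed; a pose out of reach is approached as far as the arm can. A call with a number of a shift or a turn outside -1 to 1 is refused whole. A call with a gripper value outside its range is refused whole. The fingers move at their own pace and stop on an object; "squeeze" is the grip in N (left out, the last holds). Time passes only in rows, so rows that do not move let the fingers close. It gives the time, the measured TCP pose, the force, the opening and the grip force at its end, in the units of the state.
- get_obs(): the state, without advancing time (a new reading comes with each control period).
- get_image(name): name is "side" or "top" or "wrist"; returns (picture, depth): 420x560x3 uint8, red, green, blue; 420x560 float32, mm along the optical axis (not along the pixel's ray), 0 where there is no reading.
- camera_info(name): a dict with "fovy" (degrees; the focal length in pixels is half the picture's height over the tangent of half this angle, whatever the lens; pixels are square), "cx", "cy" (the principal point, pixels), "R" (3x3) and "t" (3): a world point X has camera coordinates R X + t. Camera axes: x right, y down, z forward; pixel columns grow to the right and rows downward; lengths in mm; the calibration is good to about 2 mm. The wrist camera is an equidistant fisheye: a pixel r from the principal point sees the ray r / f radians off the axis. A picture is of the moment at which its call begins: read the wrist's pose just before it. camera_info takes no time and is no camera call; for the wrist camera it gives the pose at the moment of the call.
- hand_in(): hands the job in; it is judged then, once.
The state is a dict: "t": time; "qpos": joint angles; "dq": joint speeds; "joint_efforts": joint torques, N m; "tcp_pos": TCP position; "tool_rot": TCP orientation; "ft_force": force on the tool from outside, world axes, zero at the start; "wrist_torque": the same for the moment, N m; "width": opening from 0.0 (shut) to 1.0 (fully open); "grip_force": force on a finger pad.
Only numpy, scipy, OpenCV 4.12 (cv2) and the standard library are available. Lean on these libraries where they do the work, as an engineer would, in place of code of your own. Each camera call takes 0.05 s, during which the arm holds its last target. There are 200 camera calls.

## Working session

There is one attempt and no reset: what is moved stays moved. The work goes in short steps, Python scripts to look and compute and a tool call to move; the robot and the scene stay as the last step left them, time stands still between calls to the robot, and variables do not carry over. Pictures are saved under pics/ and viewed, at most 10 in all, crops included, and the job is handed in when it is done.

Besides the shell and the picture viewer there is one more tool, called after "Call:" as name(argument=value, ...) on one line, values as JSON. apply_moves: Moves the arm, as the interface text tells. Shift numbers are shares of 0.02 m and turn numbers shares of 360 degrees, none past 1 either way. Its arguments: {"type":"object","properties":{"increments":{"type":"array"},"squeeze":{"type":"number"}},"required":["increments"]}

```bash
ls; mkdir -p pics
cat > h.py <<'E'
from plant import *
import numpy as np, cv2
from scipy.spatial.transform import Rotation as Rn
def world(n,dep,u,v):
    c=camera_info(n); f=210/np.tan(np.radians(c["fovy"])/2)
    z=dep; p=np.stack([(u-c["cx"])/f*z,(v-c["cy"])/f*z,z],-1)
    return (p-np.array(c["t"]))@np.array(c["R"])
def cloud(n,dep):
    v,u=np.mgrid[:dep.shape[0],:dep.shape[1]]
    return world(n,dep,u,v)
E
python3 - <<'E'
from h import *
a,da=get_image("side");b,db=get_image("top")
np.savez("s0.npz",a=a,da=da,b=b,db=db)
cv2.imwrite("pics/side.png",a[...,::-1]);cv2.imwrite("pics/top.png",b[...,::-1])
print(get_obs())
for n in("side","top"):
    c=camera_info(n);print(n,c["fovy"],-np.array(c["R"]).T@c["t"],np.round(c["R"],2))
E
```

```text
pics
{'t': 0.1, 'qpos': array([ 1.08220261e+00,  1.16415799e-01,  1.44216022e+00,  1.48374041e-05,
        1.58400202e+00, -3.78110090e-02]), 'dq': array([ 0.00100113, -0.00078644,  0.00065612, -0.00017432,  0.00164452,
       -0.00132939]), 'joint_efforts': array([ 2.09876285e-03, -7.33656621e+01, -6.33789968e+01, -9.43675286e-05,
        5.29038967e-03, -4.64776838e-05]), 'tcp_pos': array([294.02381484, 607.44467518, 252.6747192 ]), 'tool_rot': array([-1.35348232e-04,  2.23487715e-01,  9.74706622e-01, -4.73794436e-04]), 'ft_force': array([-0.03204328, -0.44208637, -0.8655302 ]), 'wrist_torque': array([ 0.04866494, -0.02540699, -0.03099481]), 'grip_force': 0.0, 'width': 1.0016891071394831}
side 42.03869694526091 [  85.13316775 -827.28027932  810.08844239] [[ 0.88 -0.48  0.  ]
 [-0.28 -0.52 -0.81]
 [ 0.39  0.71 -0.59]]
top 52.80559646625923 [ 456.56801043    1.50338732 1139.30487424] [[-0.   -1.    0.  ]
 [-1.    0.   -0.08]
 [ 0.08 -0.   -1.  ]]
```

View pics/side.png

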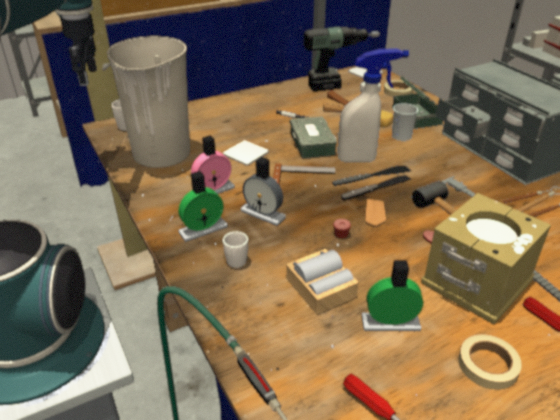

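View pics/top.png

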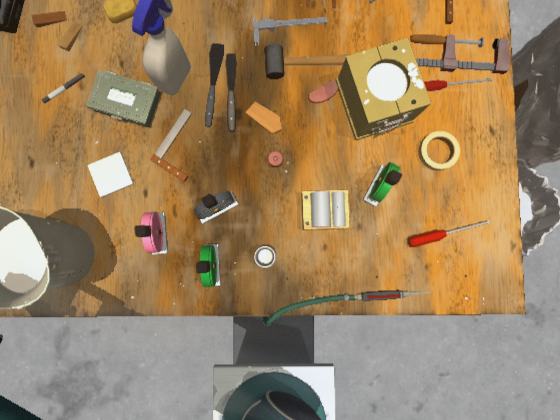

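The dark gauge is at about (215,205) in the top view and (262,195) in the side view. The stud block is at (326,210) in the top view with the taller rail on its left. There are green and pink look-alikes nearby. Next I'll measure the gauge and stud from the depth images.

Run:
```python
from h import *
s=np.load("s0.npz")
P=cloud("top",s["db"]);C=s["b"].astype(int)
Q=cloud("side",s["da"])
def box(u0,u1,v0,v1,A=P): return A[v0:v1,u0:u1].reshape(-1,3)
g=box(185,245,180,228)
for lo,hi in((145,170),(105,120),(5,16)):
    m=g[(g[:,2]>lo)&(g[:,2]<hi)]
    r=cv2.minAreaRect(m[:,:2].astype(np.float32)); print("gauge",lo,len(m),m.mean(0),r)
gs=box(235,290,150,225,Q)
for lo,hi in((135,170),(5,16)):
    m=gs[(gs[:,2]>lo)&(gs[:,2]<hi)]
    print("side",lo,len(m),m.mean(0),cv2.minAreaRect(m[:,:2].astype(np.float32)))
st=box(290,360,180,240)
for lo,hi in((25,80),(62,75),(66,75),(40,46)):
    m=st[(st[:,2]>lo)&(st[:,2]<hi)]
    print("stud",lo,len(m),m.mean(0),cv2.minAreaRect(m[:,:2].astype(np.float32)))
print(np.percentile(st[:,2],[50,90,99]))
```

```text
gauge 145 131 [571.33883603 152.29300755 157.79085569] ((572.03125, 152.97686767578125), (26.411222457885742, 26.232465744018555), 30.10397720336914)
gauge 105 164 [569.8655185  151.13475684 110.3344006 ] ((569.9381103515625, 153.46389770507812), (27.47494888305664, 65.96807861328125), 28.90355110168457)
gauge 5 227 [568.53503479 145.2380167    9.54472503] ((582.835205078125, 157.81204223632812), (153.94558715820312, 122.18551635742188), 85.79286193847656)
side 135 173 [567.80574722 145.76629221 150.40386147] ((569.7401123046875, 149.23585510253906), (28.617101669311523, 27.04892921447754), 28.437952041625977)
side 5 730 [623.97958121 279.17377082  10.15316871] ((631.4891357421875, 266.74786376953125), (358.06396484375, 153.9855194091797), 65.33016204833984)
stud 25 1780 [ 558.98896646 -133.75491953   54.48264032] ((560.5955200195312, -135.91526794433594), (99.9463882446289, 120.61099243164062), 1.6664049625396729)
stud 62 503 [ 560.25101202 -120.74636897   67.97476078] ((559.6455078125, -135.00213623046875), (66.61441802978516, 90.06842041015625), 89.45790100097656)
stud 66 366 [ 559.55398828 -121.21041527   69.36266853] ((559.6535034179688, -121.455078125), (89.4498062133789, 33.51610565185547), 0.842399001121521)
stud 40 477 [ 558.02090524 -128.15358261   43.81101246] ((560.59814453125, -135.9520721435547), (99.92890167236328, 120.52120208740234), 1.6387200355529785)
[ 3.12817722 65.39208796 72.62273672]
```

Run:
```python
from h import *
import plant
print([n for n in dir(plant) if not n.startswith("__")])
print({k:v for k,v in vars(plant).items() if isinstance(v,(int,float,dict))and not k.startswith("__")})
o=get_obs();c=camera_info("wrist");R=Rn.from_quat(o["tool_rot"],scalar_first=True).as_matrix()
R=np.array(R);cp=-np.array(c["R"]).T@c["t"]
print("f",c["fovy"],c["cx"],c["cy"],"cam in tool",R.T@(cp-o["tcp_pos"]),"axes (rows) in tool\n",np.array(c["R"])@R)
s=np.load("s0.npz");P=cloud("top",s["db"])
b=P[200:310,0:100].reshape(-1,3);m=b[b[:,2]>100];print("bucket",m.min(0),m.max(0))
```

```text
['Unreachable', 'camera_info', 'finger_overhang', 'get_image', 'get_obs', 'hand_in']
{'finger_overhang': 22.0}
f 65.70646984690485 279.6584088111442 217.78349640209387 cam in tool [  75.10480952    0.25742374 -120.23298564] axes (rows) in tool
 [[ 1.03377047e-03  9.99999308e-01  5.61340509e-04]
 [-9.55861609e-01  1.15307256e-03 -2.93815001e-01]
 [-2.93815445e-01 -2.32826571e-04  9.55862140e-01]]
bucket [343.97142317   1.50338732 100.14193194] [ 542.30468319  627.95751184 1139.30487424]
```

Call:
apply_moves(increments=[{"dx":-0.48,"dy":-1},{"dx":-0.48,"dy":-1},{"dx":-0.48,"dy":-1},{"dx":-0.48,"dy":-1},{"dx":-0.48,"dy":-1},{"dx":-0.48,"dy":-1},{"dx":-0.48,"dy":-1},{"dx":-0.48,"dy":-1},{"dx":-0.48,"dy":-1},{"dx":-0.48,"dy":-1}])

```text
invalid input
```

Call:
apply_moves(increments=[{"dx":-0.48,"dy":-1},{"dx":-0.48,"dy":-1},{"dx":-0.48,"dy":-1},{"wz":-0.0217},{"wz":-0.0217},{"wz":-0.0217},{"wz":-0.0217},{"wz":-0.0217},{"wz":-0.0217},{"wz":-0.0217}])

```text
invalid input
```

Call:
apply_moves(increments=[{"fingers":1,"dx":-0.48,"dy":-1,"dz":0,"wx":0,"wy":0,"wz":0},{"fingers":1,"dx":-0.48,"dy":-1,"dz":0,"wx":0,"wy":0,"wz":0}])

```text
t: 0.3
tcp_pos: [293.8, 562.7, 252.4]
tool_rot: [-0.0, 0.223, 0.975, -0.001]
ft_force: [-0.4, -0.8, -0.1]
width: 1.001
grip_force: 0.0
```

All keys are needed in each row.

Call:
apply_moves(increments=[{"fingers":1,"dx":-0.48,"dy":-1,"dz":0,"wx":0,"wy":0,"wz":0},{"fingers":1,"dx":-0.48,"dy":-1,"dz":0,"wx":0,"wy":0,"wz":0},{"fingers":1,"dx":-0.48,"dy":-1,"dz":0,"wx":0,"wy":0,"wz":0},{"fingers":1,"dx":-0.48,"dy":-1,"dz":0,"wx":0,"wy":0,"wz":0},{"fingers":1,"dx":-0.48,"dy":-1,"dz":0,"wx":0,"wy":0,"wz":0},{"fingers":1,"dx":-0.48,"dy":-1,"dz":0,"wx":0,"wy":0,"wz":0},{"fingers":1,"dx":-0.48,"dy":-1,"dz":0,"wx":0,"wy":0,"wz":0},{"fingers":1,"dx":-0.48,"dy":-1,"dz":0,"wx":0,"wy":0,"wz":0},{"fingers":1,"dx":-0.48,"dy":-1,"dz":0,"wx":0,"wy":0,"wz":0},{"fingers":1,"dx":-0.48,"dy":-1,"dz":0,"wx":0,"wy":0,"wz":0}])

```text
t: 1.3
tcp_pos: [293.0, 340.4, 253.0]
tool_rot: [-0.0, 0.223, 0.975, -0.0]
ft_force: [-0.1, -0.4, 0.6]
width: 0.998
grip_force: 0.0
```

Call:
apply_moves(increments=[{"fingers":1,"dx":-0.48,"dy":-1,"dz":0,"wx":0,"wy":0,"wz":0},{"fingers":1,"dx":0,"dy":0,"dz":0,"wx":0,"wy":0,"wz":-0.0217},{"fingers":1,"dx":0,"dy":0,"dz":0,"wx":0,"wy":0,"wz":-0.0217},{"fingers":1,"dx":0,"dy":0,"dz":0,"wx":0,"wy":0,"wz":-0.0217},{"fingers":1,"dx":0,"dy":0,"dz":0,"wx":0,"wy":0,"wz":-0.0217},{"fingers":1,"dx":0,"dy":0,"dz":0,"wx":0,"wy":0,"wz":-0.0217},{"fingers":1,"dx":0,"dy":0,"dz":0,"wx":0,"wy":0,"wz":-0.0217},{"fingers":1,"dx":0,"dy":0,"dz":0,"wx":0,"wy":0,"wz":-0.0217},{"fingers":1,"dx":0,"dy":0,"dz":0,"wx":0,"wy":0,"wz":0}])

```text
t: 2.2
tcp_pos: [293.1, 319.1, 253.1]
tool_rot: [-0.0, -0.25, 0.968, -0.0]
ft_force: [-0.3, 0.2, 0.0]
width: 1.001
grip_force: 0.0
```

Call:
apply_moves(increments=[{"fingers":1,"dx":-0.543,"dy":-0.935,"dz":0,"wx":0,"wy":0,"wz":0},{"fingers":1,"dx":-0.543,"dy":-0.935,"dz":0,"wx":0,"wy":0,"wz":0},{"fingers":1,"dx":-0.543,"dy":-0.935,"dz":0,"wx":0,"wy":0,"wz":0},{"fingers":1,"dx":-0.543,"dy":-0.935,"dz":0,"wx":0,"wy":0,"wz":0},{"fingers":1,"dx":-0.543,"dy":-0.935,"dz":0,"wx":0,"wy":0,"wz":0},{"fingers":1,"dx":-0.543,"dy":-0.935,"dz":0,"wx":0,"wy":0,"wz":0},{"fingers":1,"dx":-0.543,"dy":-0.935,"dz":0,"wx":0,"wy":0,"wz":0},{"fingers":1,"dx":-0.543,"dy":-0.935,"dz":0,"wx":0,"wy":0,"wz":0}])

```text
t: 3.0
tcp_pos: [442.1, 229.5, 253.1]
tool_rot: [-0.0, -0.247, 0.969, -0.0]
ft_force: [0.8, -0.2, -0.7]
width: 0.999
grip_force: 0.0
```

Call:
apply_moves(increments=[{"fingers":1,"dx":-0.543,"dy":-0.935,"dz":0,"wx":0,"wy":0,"wz":0},{"fingers":1,"dx":-0.543,"dy":-0.935,"dz":0,"wx":0,"wy":0,"wz":0},{"fingers":1,"dx":-0.543,"dy":-0.935,"dz":0,"wx":0,"wy":0,"wz":0},{"fingers":1,"dx":-0.543,"dy":-0.935,"dz":0,"wx":0,"wy":0,"wz":0},{"fingers":1,"dx":-0.543,"dy":-0.935,"dz":0,"wx":0,"wy":0,"wz":0},{"fingers":1,"dx":-0.543,"dy":-0.935,"dz":0,"wx":0,"wy":0,"wz":0},{"fingers":1,"dx":-0.543,"dy":-0.935,"dz":0,"wx":0,"wy":0,"wz":0},{"fingers":1,"dx":0,"dy":0,"dz":1,"wx":0,"wy":0,"wz":0},{"fingers":1,"dx":0,"dy":0,"dz":1,"wx":0,"wy":0,"wz":0},{"fingers":1,"dx":0,"dy":0,"dz":0,"wx":0,"wy":0,"wz":0}])

```text
t: 4.0
tcp_pos: [570.4, 151.8, 210.3]
tool_rot: [-0.002, -0.247, 0.969, 0.0]
ft_force: [0.2, -0.1, 0.5]
width: 0.998
grip_force: 0.0
```

```bash
cat >> h.py <<'E'
def wproj(c,X):
    p=np.array(c["R"])@X+c["t"]; f=210/np.tan(np.radians(c["fovy"])/2)
    th=np.arctan2(np.hypot(p[0],p[1]),p[2]); a=np.arctan2(p[1],p[0])
    return np.array([c["cx"]+f*th*np.cos(a),c["cy"]+f*th*np.sin(a)])
def wcloud(c,dep):
    v,u=np.mgrid[:420,:560].astype(float); f=210/np.tan(np.radians(c["fovy"])/2)
    x=u-c["cx"];y=v-c["cy"];r=np.hypot(x,y)+1e-9;k=np.tan(r/f)/r
    return (np.stack([x*k*dep,y*k*dep,dep],-1)-np.array(c["t"]))@np.array(c["R"])
E
python3 - <<'E'
from h import *
c=camera_info("wrist");o=get_obs();a,d=get_image("wrist")
P=wcloud(c,d).reshape(-1,3);ok=(d.ravel()>0)&(np.hypot(P[:,0]-572,P[:,1]-153)<75)
print(o["tcp_pos"],np.histogram(P[ok,2],bins=range(-10,260,10))[0])
for lo,hi in((150,164),(108,119),(6,14)):
    m=P[ok&(P[:,2]>lo)&(P[:,2]<hi)]
    if len(m)>3: print(lo,len(m),m.mean(0),cv2.minAreaRect(m[:,:2].astype(np.float32)))
cv2.imwrite("pics/w1.png",a[...,::-1])
E
```

```text
[570.36178099 151.77242035 210.27606217] [5336 2258  367  265  256  308  303  393  426  541  785 1507  625  165
  187  211 1828    0    0    0    0  655 1201 1447 1399 1594]
150 1828 [568.93497872 151.21479007 156.76559974] ((570.1538696289062, 151.78053283691406), (25.75689697265625, 25.845590591430664), 29.575119018554688)
108 1083 [565.50532632 149.49588733 110.71592143] ((568.37548828125, 151.43344116210938), (27.48213768005371, 50.94165802001953), 27.871562957763672)
6 1018 [554.46923629 145.13127019   9.43898896] ((556.5765991210938, 145.20281982421875), (14.239892959594727, 109.88603973388672), 27.93856430053711)
```

View pics/w1.png

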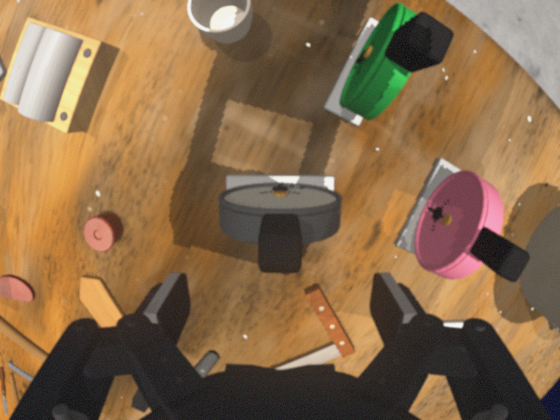

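The wrist view shows the gauge squarely between the open fingers, with the handle at about (280,243). The dial is seen steeply, with the pivot near (280,188). I'll descend and grip.

Call:
apply_moves(increments=[{"fingers":1,"dx":0,"dy":0,"dz":0.85,"wx":0,"wy":0,"wz":0},{"fingers":1,"dx":0,"dy":0,"dz":0.85,"wx":0,"wy":0,"wz":0},{"fingers":1,"dx":0,"dy":0,"dz":0.85,"wx":0,"wy":0,"wz":0},{"fingers":1,"dx":0,"dy":0,"dz":0.6,"wx":0,"wy":0,"wz":0},{"fingers":1,"dx":0,"dy":0,"dz":0.25,"wx":0,"wy":0,"wz":0},{"fingers":1,"dx":0,"dy":0,"dz":0,"wx":0,"wy":0,"wz":0},{"fingers":-1,"dx":0,"dy":0,"dz":0,"wx":0,"wy":0,"wz":0},{"fingers":-1,"dx":0,"dy":0,"dz":0,"wx":0,"wy":0,"wz":0},{"fingers":-1,"dx":0,"dy":0,"dz":0,"wx":0,"wy":0,"wz":0},{"fingers":-1,"dx":0,"dy":0,"dz":0,"wx":0,"wy":0,"wz":0}], squeeze=60)

```text
t: 5.05
tcp_pos: [571.3, 152.1, 145.7]
tool_rot: [0.0, -0.249, 0.968, -0.0]
ft_force: [-0.6, -0.0, -0.3]
width: 0.334
grip_force: 0.0
```

Call:
apply_moves(increments=[{"fingers":-1,"dx":0,"dy":0,"dz":0,"wx":0,"wy":0,"wz":0},{"fingers":-1,"dx":0,"dy":0,"dz":0,"wx":0,"wy":0,"wz":0},{"fingers":-1,"dx":0,"dy":0,"dz":0,"wx":0,"wy":0,"wz":0},{"fingers":-1,"dx":0,"dy":0,"dz":0,"wx":0,"wy":0,"wz":0}])

```text
t: 5.45
tcp_pos: [571.4, 152.3, 145.8]
tool_rot: [0.0, -0.249, 0.968, 0.0]
ft_force: [-1.5, 1.8, 5.1]
width: 0.295
grip_force: 60.0
```

Call:
apply_moves(increments=[{"fingers":-1,"dx":0,"dy":0,"dz":-0.5,"wx":0,"wy":0,"wz":0},{"fingers":-1,"dx":0,"dy":0,"dz":-1,"wx":0,"wy":0,"wz":0},{"fingers":-1,"dx":0,"dy":0,"dz":-1,"wx":0,"wy":0,"wz":0},{"fingers":-1,"dx":0,"dy":0,"dz":-1,"wx":0,"wy":0,"wz":0},{"fingers":-1,"dx":0,"dy":0,"dz":-1,"wx":0,"wy":0,"wz":0},{"fingers":-1,"dx":0,"dy":0,"dz":-0.5,"wx":0,"wy":0,"wz":0},{"fingers":-1,"dx":0,"dy":0,"dz":0,"wx":0,"wy":0,"wz":0}])

```text
t: 6.15
tcp_pos: [571.5, 152.1, 246.5]
tool_rot: [0.001, -0.249, 0.968, -0.0]
ft_force: [0.4, -0.1, -4.6]
width: 0.298
grip_force: 59.4
```

```bash
cat > dial.py <<'E'
from h import *
import sys
# rectify dial plane (gauge frame rigid in tool: tool x=-gx, y=gy, z=-gz; foot 145.8 below TCP, origin 2mm)
def rect(name,fx=-11.,S=8,wob=None):
    o=get_obs();c=camera_info("wrist");a,d=get_image("wrist")
    R=Rn.from_quat(o["tool_rot"],scalar_first=True).as_matrix()
    yy,zz=np.meshgrid(np.arange(56,-56,-1/S),np.arange(120,5,-1/S))
    T=np.stack([np.full(yy.shape,2-fx),yy,145.8-zz],-1)   # tool coordinates
    X=T@R.T+o["tcp_pos"]
    f=210/np.tan(np.radians(c["fovy"])/2);p=X@np.array(c["R"]).T+c["t"]
    r=np.hypot(p[...,0],p[...,1]);k=f*np.arctan2(r,p[...,2])/r
    u=(c["cx"]+k*p[...,0]).astype(np.float32);v=(c["cy"]+k*p[...,1]).astype(np.float32)
    im=cv2.remap(a,u,v,cv2.INTER_CUBIC)
    cv2.circle(im,(int(56*S),int(55*S)),int(44*S),(255,0,0),1)
    cv2.imwrite(f"pics/{name}.png",cv2.resize(im,(784,int(784*im.shape[0]/im.shape[1])))[:600,:,::-1] if False else cv2.resize(im,(560,575))[...,::-1])
    np.savez(name+".npz",a=a,d=d,u=u,v=v,R=R,tp=o["tcp_pos"])
    print(o["t"],o["tcp_pos"],R[:,1],o["ft_force"])
    Pw=wcloud(c,d);m=(Pw-o["tcp_pos"])@R; k=(np.abs(m[...,1])<40)&(m[...,2]>60)&(m[...,2]<125)&(m[...,0]>-5)&(m[...,0]<40)
    print("dial plane tool x",np.percentile(m[k][:,0],[5,25,50,75,95]))
rect(sys.argv[1])
E
python3 dial.py d1
```

```text
6.15 [571.48511981 152.12707575 246.54581197] [-4.82548411e-01  8.75869138e-01 -5.33073982e-04] [ 0.35532547 -0.09303605 -4.5836521 ]
dial plane tool x [12.19758847 12.46163123 12.67095307 12.95933649 17.14107805]
```

View pics/d1.png

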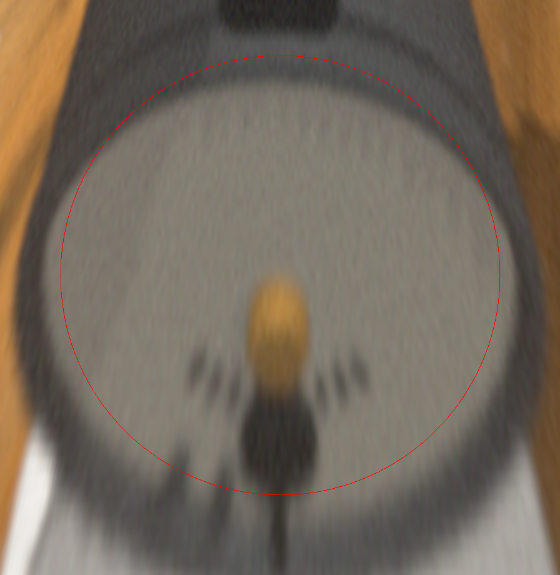

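The rectified dial shows the pointer plumb at x = 280. The fork prongs are at about (178,475) and (222,490), so their middle is about 16 mm left and 41.6 mm below the pivot. That is a radius of about 44 mm, which matches, and a fork angle of about 0.37 rad. Now I'll carry the gauge to the rail.

Call:
apply_moves(increments=[{"fingers":-1,"dx":0,"dy":0,"dz":0,"wx":0,"wy":0,"wz":0.0191},{"fingers":-1,"dx":0,"dy":0,"dz":0,"wx":0,"wy":0,"wz":0.0191},{"fingers":-1,"dx":0,"dy":0,"dz":0,"wx":0,"wy":0,"wz":0.0191},{"fingers":-1,"dx":0,"dy":0,"dz":0,"wx":0,"wy":0,"wz":0.0191},{"fingers":-1,"dx":0.053,"dy":-0.5,"dz":0,"wx":0,"wy":0,"wz":0},{"fingers":-1,"dx":0.053,"dy":-0.912,"dz":0,"wx":0,"wy":0,"wz":0},{"fingers":-1,"dx":0.053,"dy":-0.912,"dz":0,"wx":0,"wy":0,"wz":0},{"fingers":-1,"dx":0.053,"dy":-0.912,"dz":0,"wx":0,"wy":0,"wz":0},{"fingers":-1,"dx":0.053,"dy":-0.912,"dz":0,"wx":0,"wy":0,"wz":0},{"fingers":-1,"dx":0.053,"dy":-0.912,"dz":0,"wx":0,"wy":0,"wz":0}])

```text
t: 7.2
tcp_pos: [566.8, 49.4, 244.3]
tool_rot: [-0.001, -0.014, 1.0, -0.0]
ft_force: [0.7, -0.4, -4.2]
width: 0.299
grip_force: 59.5
```

Call:
apply_moves(increments=[{"fingers":-1,"dx":0.053,"dy":-0.912,"dz":0,"wx":0,"wy":0,"wz":0},{"fingers":-1,"dx":0.053,"dy":-0.912,"dz":0,"wx":0,"wy":0,"wz":0},{"fingers":-1,"dx":0.053,"dy":-0.912,"dz":0,"wx":0,"wy":0,"wz":0},{"fingers":-1,"dx":0.053,"dy":-0.912,"dz":0,"wx":0,"wy":0,"wz":0},{"fingers":-1,"dx":0.053,"dy":-0.912,"dz":0,"wx":0,"wy":0,"wz":0},{"fingers":-1,"dx":0.053,"dy":-0.912,"dz":0,"wx":0,"wy":0,"wz":0},{"fingers":-1,"dx":0.053,"dy":-0.912,"dz":0,"wx":0,"wy":0,"wz":0},{"fingers":-1,"dx":0.053,"dy":-0.912,"dz":0,"wx":0,"wy":0,"wz":0},{"fingers":-1,"dx":0.053,"dy":-0.912,"dz":0,"wx":0,"wy":0,"wz":0}])

```text
t: 8.1
tcp_pos: [560.9, -114.9, 244.3]
tool_rot: [-0.001, -0.014, 1.0, 0.0]
ft_force: [0.6, 0.1, -3.5]
width: 0.294
grip_force: 59.5
```

Call:
apply_moves(increments=[{"fingers":-1,"dx":0,"dy":-0.4,"dz":0,"wx":0,"wy":0,"wz":0},{"fingers":-1,"dx":0,"dy":0,"dz":0,"wx":0,"wy":0,"wz":0},{"fingers":-1,"dx":0,"dy":0,"dz":0,"wx":0,"wy":0,"wz":0}])

```text
t: 8.4
tcp_pos: [561.6, -121.3, 245.0]
tool_rot: [-0.0, -0.012, 1.0, 0.0]
ft_force: [-0.4, -0.3, -4.4]
width: 0.297
grip_force: 59.6
```

Run:
```python
from h import *
o=get_obs();b,db=get_image("top");a,da=get_image("side");c=camera_info("wrist");w,dw=get_image("wrist")
print(o["tcp_pos"],Rn.from_quat(o["tool_rot"],scalar_first=True).as_matrix()[:,1],o["ft_force"])
np.savez("s1.npz",a=a,da=da,b=b,db=db,w=w,dw=dw)
P=wcloud(c,dw).reshape(-1,3)
for nm,lo,hi in(("crown",64,73),("block",40,47),("base",105,118)):
    m=P[(P[:,2]>lo)&(P[:,2]<hi)&(abs(P[:,0]-560)<70)&(abs(P[:,1]+130)<80)]
    if len(m)>5: print(nm,len(m),m.min(0),m.max(0),cv2.minAreaRect(m[:,:2].astype(np.float32)))
v=np.vstack([w,a]);cv2.imwrite("pics/v2.png",cv2.resize(np.hstack([w,a]),(800,300))[...,::-1])
```

```text
[ 561.59217513 -121.27500725  244.97425881] [-2.46050837e-02  9.99697168e-01  4.03764870e-04] [-0.38538801 -0.27743123 -4.44733169]
crown 1167 [ 513.11837054 -140.87876595   64.00626826] [ 546.19321536 -107.55449318   71.35542646] ((529.5994873046875, -124.05742645263672), (32.6424674987793, 33.33893585205078), 1.1346279382705688)
block 2197 [ 506.79040086 -198.11959562   40.04467165] [575.97362001 -77.34128529  46.99511534] ((539.8106079101562, -137.7437286376953), (65.83356475830078, 121.06460571289062), 3.2439498901367188)
base 1878 [ 537.95774249 -175.37257832  105.0614387 ] [555.00487825 -65.72970899 117.99884644] ((546.3323364257812, -120.65499114990234), (15.60103702545166, 109.63452911376953), 0.9312635064125061)
```

View pics/v2.png

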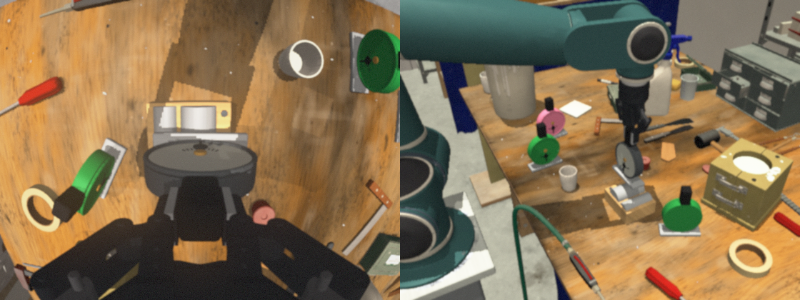

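The gauge hovers level over the higher rail. By the wrist camera it needs about 2 mm to the right, so I'll shift it and lower gently.

Call:
apply_moves(increments=[{"fingers":-1,"dx":0,"dy":-0.1,"dz":0.4,"wx":0,"wy":0,"wz":0},{"fingers":-1,"dx":0,"dy":0,"dz":0.4,"wx":0,"wy":0,"wz":0},{"fingers":-1,"dx":0,"dy":0,"dz":0.3,"wx":0,"wy":0,"wz":0},{"fingers":-1,"dx":0,"dy":0,"dz":0.1,"wx":0,"wy":0,"wz":0},{"fingers":-1,"dx":0,"dy":0,"dz":0.05,"wx":0,"wy":0,"wz":0},{"fingers":-1,"dx":0,"dy":0,"dz":0,"wx":0,"wy":0,"wz":0},{"fingers":-1,"dx":0,"dy":0,"dz":0,"wx":0,"wy":0,"wz":0}])

```text
t: 9.25
tcp_pos: [561.9, -123.6, 220.6]
tool_rot: [0.0, -0.012, 1.0, -0.0]
ft_force: [-1.0, 0.8, -3.1]
width: 0.298
grip_force: 59.6
```

Call:
apply_moves(increments=[{"fingers":-1,"dx":0,"dy":0,"dz":0.05,"wx":0,"wy":0,"wz":0},{"fingers":-1,"dx":0,"dy":0,"dz":0.05,"wx":0,"wy":0,"wz":0},{"fingers":-1,"dx":0,"dy":0,"dz":0,"wx":0,"wy":0,"wz":0}])

```text
t: 9.55
tcp_pos: [561.8, -123.5, 218.2]
tool_rot: [-0.0, -0.012, 1.0, 0.0]
ft_force: [-0.6, 0.2, -4.2]
width: 0.299
grip_force: 59.6
```

Call:
apply_moves(increments=[{"fingers":-1,"dx":0,"dy":0,"dz":0.05,"wx":0,"wy":0,"wz":0},{"fingers":-1,"dx":0,"dy":0,"dz":0.05,"wx":0,"wy":0,"wz":0},{"fingers":-1,"dx":0,"dy":0,"dz":0,"wx":0,"wy":0,"wz":0}])

```text
t: 9.85
tcp_pos: [561.7, -123.6, 216.1]
tool_rot: [-0.0, -0.012, 1.0, 0.0]
ft_force: [0.1, -0.6, -3.2]
width: 0.297
grip_force: 59.6
```

Call:
apply_moves(increments=[{"fingers":-1,"dx":0,"dy":0,"dz":0.025,"wx":0,"wy":0,"wz":0},{"fingers":-1,"dx":0,"dy":0,"dz":0,"wx":0,"wy":0,"wz":0}])

```text
t: 10.05
tcp_pos: [561.8, -123.5, 215.8]
tool_rot: [0.0, -0.012, 1.0, -0.0]
ft_force: [0.3, -0.4, -3.9]
width: 0.291
grip_force: 59.8
```

Call:
apply_moves(increments=[{"fingers":-1,"dx":0,"dy":0,"dz":0.02,"wx":0,"wy":0,"wz":0},{"fingers":-1,"dx":0,"dy":0,"dz":0,"wx":0,"wy":0,"wz":0}])

```text
t: 10.25
tcp_pos: [561.9, -123.6, 215.8]
tool_rot: [0.0, -0.012, 1.0, -0.0]
ft_force: [-0.3, 0.5, 1.1]
width: 0.294
grip_force: 60.2
```

Call:
apply_moves(increments=[{"fingers":-1,"dx":0,"dy":0,"dz":0.02,"wx":0,"wy":0,"wz":0},{"fingers":-1,"dx":0,"dy":0,"dz":0,"wx":0,"wy":0,"wz":0}])

```text
t: 10.45
tcp_pos: [562.0, -123.6, 215.7]
tool_rot: [0.0, -0.012, 1.0, -0.0]
ft_force: [-2.0, 0.2, 5.8]
width: 0.296
grip_force: 60.8
```

Call:
apply_moves(increments=[{"fingers":-1,"dx":0,"dy":0,"dz":0,"wx":0,"wy":0,"wz":0},{"fingers":-1,"dx":0,"dy":0,"dz":0,"wx":0,"wy":0,"wz":0},{"fingers":-1,"dx":0,"dy":0,"dz":0,"wx":0,"wy":0,"wz":0},{"fingers":-1,"dx":0,"dy":0,"dz":0,"wx":0,"wy":0,"wz":0},{"fingers":-1,"dx":0,"dy":0,"dz":0,"wx":0,"wy":0,"wz":0},{"fingers":-1,"dx":0,"dy":0,"dz":0,"wx":0,"wy":0,"wz":0},{"fingers":-1,"dx":0,"dy":0,"dz":0,"wx":0,"wy":0,"wz":0},{"fingers":-1,"dx":0,"dy":0,"dz":0,"wx":0,"wy":0,"wz":0},{"fingers":-1,"dx":0,"dy":0,"dz":0,"wx":0,"wy":0,"wz":0},{"fingers":-1,"dx":0,"dy":0,"dz":0,"wx":0,"wy":0,"wz":0}])

```text
t: 11.45
tcp_pos: [562.0, -123.6, 215.7]
tool_rot: [0.0, -0.012, 1.0, -0.0]
ft_force: [-2.0, 0.8, 5.7]
width: 0.301
grip_force: 60.8
```

Call:
apply_moves(increments=[{"fingers":-1,"dx":0,"dy":0.2187,"dz":0.0027,"wx":0.004775,"wy":0,"wz":0},{"fingers":-1,"dx":0,"dy":0.2187,"dz":0.0016,"wx":0.004775,"wy":0,"wz":0},{"fingers":-1,"dx":0,"dy":0,"dz":0,"wx":0,"wy":0,"wz":0}])

```text
t: 11.75
tcp_pos: [561.8, -114.4, 215.5]
tool_rot: [0.001, -0.012, 0.999, -0.031]
ft_force: [-1.7, -1.0, 4.8]
width: 0.296
grip_force: 60.9
```

Contact force is steady, so I'll continue rocking.

Call:
apply_moves(increments=[{"fingers":-1,"dx":0,"dy":0.2187,"dz":0.0005,"wx":0.004775,"wy":0,"wz":0},{"fingers":-1,"dx":0,"dy":0.2187,"dz":-0.0006,"wx":0.004775,"wy":0,"wz":0},{"fingers":-1,"dx":0,"dy":0.2187,"dz":-0.0017,"wx":0.004775,"wy":0,"wz":0},{"fingers":-1,"dx":0,"dy":0,"dz":0,"wx":0,"wy":0,"wz":0}])

```text
t: 12.15
tcp_pos: [561.5, -101.3, 214.4]
tool_rot: [0.001, -0.012, 0.997, -0.076]
ft_force: [-2.0, -2.0, 6.0]
width: 0.294
grip_force: 60.9
```

Call:
apply_moves(increments=[{"fingers":-1,"dx":0,"dy":0.2187,"dz":-0.0028,"wx":0.004775,"wy":0,"wz":0},{"fingers":-1,"dx":0,"dy":0.2187,"dz":-0.0039,"wx":0.004775,"wy":0,"wz":0},{"fingers":-1,"dx":0,"dy":0,"dz":0,"wx":0,"wy":0,"wz":0}])

```text
t: 12.45
tcp_pos: [561.3, -92.6, 213.1]
tool_rot: [0.002, -0.012, 0.994, -0.106]
ft_force: [-2.3, -2.3, 5.9]
width: 0.295
grip_force: 60.9
```

Call:
apply_moves(increments=[{"fingers":-1,"dx":0,"dy":0.2187,"dz":-0.005,"wx":0.004775,"wy":0,"wz":0},{"fingers":-1,"dx":0,"dy":0.2187,"dz":-0.0061,"wx":0.004775,"wy":0,"wz":0},{"fingers":-1,"dx":0,"dy":0,"dz":0,"wx":0,"wy":0,"wz":0}])

```text
t: 12.75
tcp_pos: [561.1, -84.0, 211.3]
tool_rot: [0.002, -0.012, 0.991, -0.135]
ft_force: [-2.5, -1.1, 6.2]
width: 0.295
grip_force: 60.9
```

Call:
apply_moves(increments=[{"fingers":-1,"dx":0,"dy":0.2187,"dz":-0.0072,"wx":0.004775,"wy":0,"wz":0},{"fingers":-1,"dx":0,"dy":0.2187,"dz":-0.0083,"wx":0.004775,"wy":0,"wz":0},{"fingers":-1,"dx":0,"dy":0.2187,"dz":-0.0094,"wx":0.004775,"wy":0,"wz":0},{"fingers":-1,"dx":0,"dy":0,"dz":0,"wx":0,"wy":0,"wz":0}])

```text
t: 13.15
tcp_pos: [560.8, -71.3, 207.9]
tool_rot: [0.003, -0.012, 0.984, -0.18]
ft_force: [-2.1, 0.4, 7.1]
width: 0.293
grip_force: 60.9
```

Call:
apply_moves(increments=[{"fingers":-1,"dx":0,"dy":0,"dz":0,"wx":0,"wy":0,"wz":0},{"fingers":-1,"dx":0,"dy":0,"dz":0,"wx":0,"wy":0,"wz":0},{"fingers":-1,"dx":0,"dy":0,"dz":0,"wx":0,"wy":0,"wz":0},{"fingers":-1,"dx":0,"dy":0,"dz":0,"wx":0,"wy":0,"wz":0},{"fingers":-1,"dx":0,"dy":0,"dz":0,"wx":0,"wy":0,"wz":0},{"fingers":-1,"dx":0,"dy":0,"dz":0,"wx":0,"wy":0,"wz":0},{"fingers":-1,"dx":0,"dy":0,"dz":0,"wx":0,"wy":0,"wz":0},{"fingers":-1,"dx":0,"dy":0,"dz":0,"wx":0,"wy":0,"wz":0},{"fingers":-1,"dx":0,"dy":0,"dz":0,"wx":0,"wy":0,"wz":0},{"fingers":-1,"dx":0,"dy":0,"dz":0,"wx":0,"wy":0,"wz":0}])

```text
t: 14.15
tcp_pos: [560.8, -71.8, 208.1]
tool_rot: [0.003, -0.012, 0.984, -0.179]
ft_force: [-1.9, 2.3, 8.3]
width: 0.294
grip_force: 61.2
```

Call:
apply_moves(increments=[{"fingers":-1,"dx":0,"dy":0,"dz":0,"wx":0,"wy":0,"wz":0},{"fingers":-1,"dx":0,"dy":0,"dz":0,"wx":0,"wy":0,"wz":0},{"fingers":-1,"dx":0,"dy":0,"dz":0,"wx":0,"wy":0,"wz":0},{"fingers":-1,"dx":0,"dy":0,"dz":0,"wx":0,"wy":0,"wz":0},{"fingers":-1,"dx":0,"dy":0,"dz":0,"wx":0,"wy":0,"wz":0},{"fingers":-1,"dx":0,"dy":0,"dz":0,"wx":0,"wy":0,"wz":0},{"fingers":-1,"dx":0,"dy":0,"dz":0,"wx":0,"wy":0,"wz":0},{"fingers":-1,"dx":0,"dy":0,"dz":0,"wx":0,"wy":0,"wz":0},{"fingers":-1,"dx":0,"dy":0,"dz":0,"wx":0,"wy":0,"wz":0},{"fingers":-1,"dx":0,"dy":0,"dz":0,"wx":0,"wy":0,"wz":0}])

```text
t: 15.15
tcp_pos: [560.8, -71.8, 208.1]
tool_rot: [0.003, -0.012, 0.984, -0.179]
ft_force: [-2.0, 2.8, 7.3]
width: 0.298
grip_force: 61.2
```

```bash
sed -i 's/^rect(sys/#&/' dial.py
cat >> dial.py <<'E'
if __name__=="__main__": rect(sys.argv[1])
E
python3 dial.py d2
```

```text
15.15 [560.78236375 -71.79572269 208.05781798] [-0.02173526  0.93567858 -0.35218343] [-1.95872708  2.79829414  7.26401241]
dial plane tool x [12.34692601 12.63212314 12.8519901  13.13058997 17.28892696]
```

View pics/d2.png

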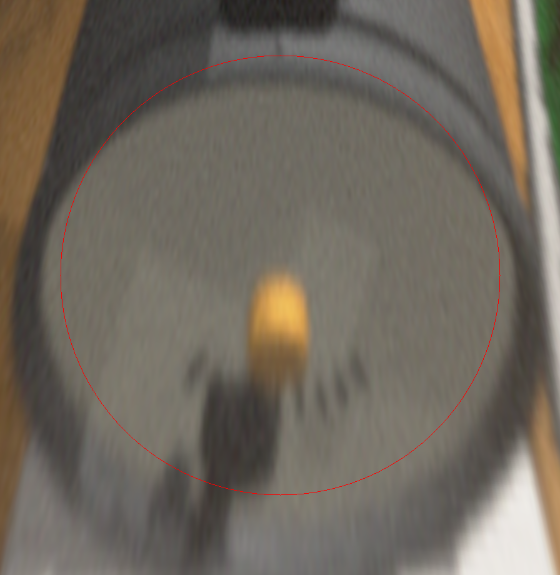

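Run:
```python
from h import *
s=np.load("d1.npz");a,d,u,v=s["a"],s["d"],s["u"],s["v"]
# original-camera depth cloud in tool frame (camera fixed to the tool)
o=get_obs();c=camera_info("wrist");R=Rn.from_quat(o["tool_rot"],scalar_first=True).as_matrix()
m=(wcloud(c,d)-o["tcp_pos"])@R
g=np.stack([2-m[...,0],m[...,1],145.8-m[...,2]],-1)   # gauge frame
gray=cv2.cvtColor(a,cv2.COLOR_RGB2GRAY)
k=(g[...,0]<-9)&(g[...,0]>-25)&(g[...,1]>2)&(g[...,1]<26)&(g[...,2]>5)&(g[...,2]<35)
r,cc=np.where(k);print(r.min(),r.max(),cc.min(),cc.max())
r0,r1,c0,c1=r.min()-3,r.max()+3,cc.min()-3,cc.max()+12
print("gray");print(gray[r0:r1,c0:c1]);print("x*10");print((g[r0:r1,c0:c1,0]*10).astype(int)) 
print("y col at a row",np.round(g[(r0+r1)//2,c0:c1,1],1));print("z per row",np.round(g[r0:r1,(c0+c1)//2,2],1))
z1=cv2.resize(a[155:215,215:345],None,fx=6,fy=6,interpolation=cv2.INTER_CUBIC)[:295]
z2=cv2.resize(np.load("d2.npz")["a"][155:215,215:345],None,fx=6,fy=6,interpolation=cv2.INTER_CUBIC)[:295]
im=np.clip(np.vstack([z1,z2]).astype(float)*1.5,0,255)
cv2.imwrite("pics/z.png",im[...,::-1])
```

```text
185 207 282 314
gray
[[ 80  78  81 ... 126 127 126]
 [ 83  83  81 ... 125 126 126]
 [ 90  88  90 ... 124 122 125]
 ...
 [ 48  53  54 ... 124 128 126]
 [ 64  63  67 ... 127 128 126]
 [ 83  86  86 ... 128 129 129]]
x*10
[[ -30  -29  -27 ...  -31  -32  -29]
 [ -14  -18  -16 ...  -21  -19  -20]
 [  -8   -6   -7 ...   -7   -6   -5]
 ...
 [-146 -146 -147 ... -105 -100 -104]
 [-148 -147 -147 ... -105 -103 -103]
 [-158 -158 -158 ... -102 -106 -102]]
y col at a row [-0.2  0.6  1.4  2.2  3.   3.8  4.6  5.4  6.2  7.   7.8  8.6  9.4 10.2
 11.  11.7 12.6 13.4 14.2 15.  15.7 16.6 17.2 18.1 18.9 19.6 20.9 21.7
 22.5 23.3 24.3 25.1 25.8 26.6 27.6 28.2 28.9 29.9 30.7 31.6 32.4 33.2
 33.9 34.9  0.3 36.4 37.4]
z per row [-100.2 -100.8 -101.8    3.5    8.8    9.6    8.3    9.6    9.1    9.7
    8.5    9.8    9.2    9.8   14.6   17.6   21.3   22.6   22.7   21.8
   20.7   25.    26.9   29.8   33.8   35.4   39.5   42.3][ WARN:0@0.080] global loadsave.cpp:1063 imwrite_ Unsupported depth image for selected encoder is fallbacked to CV_8U.
```

View pics/z.png

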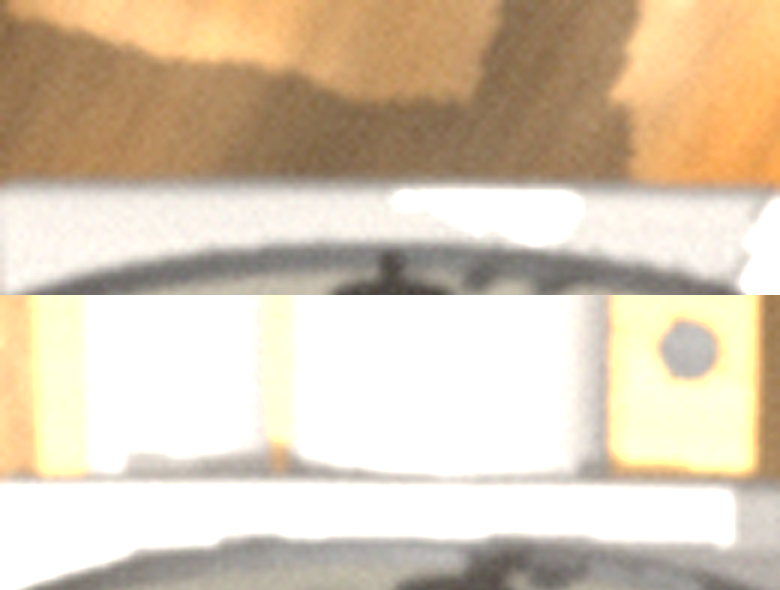

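Run:
```python
from h import *
c=camera_info("wrist");o=get_obs();R=Rn.from_quat(o["tool_rot"],scalar_first=True).as_matrix()
ims=[]
for n in("d1","d2"):
    s=np.load(n+".npz");a,d=s["a"],s["d"]
    m=(wcloud(c,d)-o["tcp_pos"])@R
    g=np.stack([2-m[...,0],m[...,1],145.8-m[...,2]],-1)
    gray=cv2.cvtColor(a,cv2.COLOR_RGB2GRAY)
    rr=np.hypot(g[...,1],g[...,2]-65);th=np.arctan2(g[...,1],65-g[...,2])
    k=(d>0)&(rr>30)&(rr<47)&(abs(th)<.65)&(g[...,0]<-11.6)&(g[...,0]>-20)
    print(n,k.sum());q=np.argwhere(k)
    for r,cl in q[:90]: print((int(r),int(cl)),gray[r,cl],"x%.1f y%.1f z%.1f r%.1f th%.3f"%(*g[r,cl],rr[r,cl],th[r,cl]))
    z=a[180:215,255:355]; ims.append(cv2.resize(z,(800,280),interpolation=cv2.INTER_CUBIC))
im=np.clip(np.vstack(ims).astype(float)*1.6,0,255).astype(np.uint8)
cv2.imwrite("pics/z2.png",im[...,::-1])
```

```text
d1 101
(197, 278) 74 x-14.6 y-0.9 z21.8 r43.3 th-0.021
(197, 279) 61 x-14.8 y-0.2 z22.7 r42.3 th-0.004
(197, 280) 64 x-15.1 y0.6 z24.1 r40.9 th0.015
(197, 281) 69 x-15.0 y1.4 z23.4 r41.6 th0.033
(198, 278) 67 x-14.7 y-0.9 z25.6 r39.4 th-0.023
(198, 279) 55 x-14.9 y-0.1 z26.3 r38.7 th-0.004
(198, 280) 55 x-14.8 y0.6 z25.8 r39.2 th0.016
(198, 281) 67 x-14.8 y1.4 z26.0 r39.0 th0.035
(198, 295) 79 x-13.3 y12.3 z19.9 r46.8 th0.266
(198, 296) 80 x-13.5 y13.1 z20.7 r46.2 th0.286
(198, 297) 79 x-13.6 y13.8 z20.7 r46.4 th0.303
(198, 298) 79 x-13.7 y14.6 z21.4 r46.0 th0.322
(198, 299) 79 x-14.0 y15.3 z22.5 r45.2 th0.345
(198, 300) 82 x-13.8 y16.1 z21.8 r46.1 th0.357
(198, 304) 83 x-14.2 y19.1 z23.1 r46.0 th0.428
(198, 306) 84 x-14.1 y20.7 z22.8 r47.0 th0.456
(199, 278) 68 x-15.0 y-0.9 z30.1 r34.9 th-0.025
(199, 279) 53 x-14.8 y-0.1 z29.1 r35.9 th-0.004
(199, 280) 53 x-14.7 y0.6 z28.8 r36.2 th0.017
(199, 281) 55 x-14.7 y1.4 z28.8 r36.3 th0.038
(199, 294) 79 x-13.4 y11.4 z23.6 r43.0 th0.268
(199, 295) 72 x-13.1 y12.2 z22.2 r44.5 th0.278
(199, 296) 72 x-13.3 y12.9 z22.9 r44.1 th0.298
(199, 297) 7
[... 6201 characters left out ...]
 305) 73 x-13.0 y19.3 z31.1 r39.0 th0.518
(202, 306) 72 x-13.4 y19.9 z32.6 r38.0 th0.551
(202, 307) 74 x-13.3 y20.7 z32.4 r38.6 th0.565
(202, 308) 75 x-13.4 y21.4 z32.5 r38.9 th0.583
(202, 309) 82 x-12.8 y22.4 z30.2 r41.4 th0.571
(202, 310) 90 x-12.3 y23.3 z28.1 r43.7 th0.564
(203, 303) 94 x-12.7 y17.7 z33.1 r36.5 th0.505
(203, 304) 84 x-13.0 y18.3 z33.9 r36.1 th0.532
(203, 305) 82 x-12.9 y19.1 z33.6 r36.7 th0.547
(203, 306) 74 x-13.0 y19.8 z34.1 r36.7 th0.570
(203, 307) 80 x-12.7 y20.7 z32.7 r38.3 th0.570
(203, 308) 85 x-12.2 y21.6 z30.9 r40.3 th0.564
(204, 304) 103 x-11.9 y18.4 z32.8 r37.1 th0.520
(204, 305) 99 x-12.4 y19.0 z34.7 r35.8 th0.560
(204, 306) 96 x-12.3 y19.8 z34.3 r36.6 th0.573
```

View pics/z2.png

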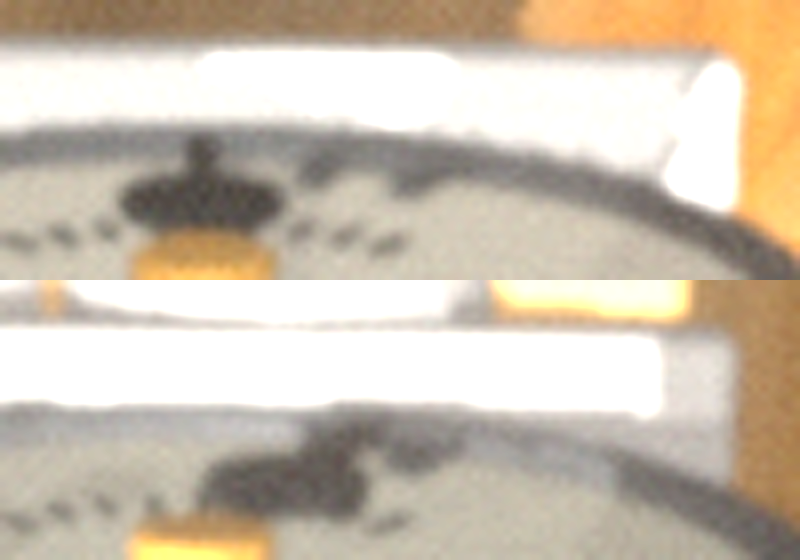

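In gauge polar coordinates from the wrist depth, the prongs are at 0.296 and 0.536 rad. After allowing for a small scale bias, the fork middle is about 0.405 rad. The pointer currently reads 0.36, just inside the near prong, so I'll rock about 0.045 further.

Call:
apply_moves(increments=[{"fingers":-1,"dx":0,"dy":0.164,"dz":-0.0086,"wx":0.00358,"wy":0,"wz":0},{"fingers":-1,"dx":0,"dy":0.164,"dz":-0.0092,"wx":0.00358,"wy":0,"wz":0},{"fingers":-1,"dx":0,"dy":0,"dz":0,"wx":0,"wy":0,"wz":0},{"fingers":-1,"dx":0,"dy":0,"dz":0,"wx":0,"wy":0,"wz":0},{"fingers":-1,"dx":0,"dy":0,"dz":0,"wx":0,"wy":0,"wz":0},{"fingers":-1,"dx":0,"dy":0,"dz":0,"wx":0,"wy":0,"wz":0},{"fingers":-1,"dx":0,"dy":0,"dz":0,"wx":0,"wy":0,"wz":0},{"fingers":-1,"dx":0,"dy":0,"dz":0,"wx":0,"wy":0,"wz":0},{"fingers":-1,"dx":0,"dy":0,"dz":0,"wx":0,"wy":0,"wz":0},{"fingers":-1,"dx":0,"dy":0,"dz":0,"wx":0,"wy":0,"wz":0}])

```text
t: 16.2
tcp_pos: [560.7, -65.5, 206.0]
tool_rot: [0.003, -0.011, 0.979, -0.201]
ft_force: [-1.3, 3.9, 7.4]
width: 0.3
grip_force: 61.3
```

Call:
apply_moves(increments=[{"fingers":-1,"dx":0,"dy":0,"dz":0,"wx":0,"wy":0,"wz":0},{"fingers":-1,"dx":0,"dy":0,"dz":0,"wx":0,"wy":0,"wz":0},{"fingers":-1,"dx":0,"dy":0,"dz":0,"wx":0,"wy":0,"wz":0},{"fingers":-1,"dx":0,"dy":0,"dz":0,"wx":0,"wy":0,"wz":0},{"fingers":-1,"dx":0,"dy":0,"dz":0,"wx":0,"wy":0,"wz":0},{"fingers":-1,"dx":0,"dy":0,"dz":0,"wx":0,"wy":0,"wz":0},{"fingers":-1,"dx":0,"dy":0,"dz":0,"wx":0,"wy":0,"wz":0},{"fingers":-1,"dx":0,"dy":0,"dz":0,"wx":0,"wy":0,"wz":0},{"fingers":-1,"dx":0,"dy":0,"dz":0,"wx":0,"wy":0,"wz":0},{"fingers":-1,"dx":0,"dy":0,"dz":0,"wx":0,"wy":0,"wz":0}])

```text
t: 17.2
tcp_pos: [560.7, -65.4, 206.0]
tool_rot: [0.003, -0.011, 0.979, -0.201]
ft_force: [-2.0, 1.8, 8.6]
width: 0.295
grip_force: 61.3
```

Run:
```python
from h import *
acc=[]
for i in range(4):
    o=get_obs();c=camera_info("wrist");a,d=get_image("wrist");R=Rn.from_quat(o["tool_rot"],scalar_first=True).as_matrix()
    m=(wcloud(c,d)-o["tcp_pos"])@R;acc.append(np.stack([2-m[...,0],m[...,1],145.8-m[...,2]],-1))
g=np.median(acc,0);rr=np.hypot(g[...,1],g[...,2]-65);th=np.arctan2(g[...,1],65-g[...,2])
print(o["tcp_pos"],np.arcsin(-R[2,1]),o["ft_force"])
b=(rr>34)&(rr<42)&(abs(th)<.7)
p=b&(g[...,0]<-14.4)&(g[...,0]>-17);print("pointer",p.sum(),np.percentile(th[p],[5,25,50,75,95]))
f=b&(g[...,0]<-12.6)&(g[...,0]>-14)
for lo,hi in((.2,.35),(.45,.62)):
    q=f&(th>lo)&(th<hi);print("prong",q.sum(),np.percentile(th[q],[5,50,95]) if q.any() else "")
# base underside vs rail, side view crop
a2,_=get_image("side")
x=cv2.resize(a2[200:300,270:390],(480,400),interpolation=cv2.INTER_CUBIC);y=cv2.resize(a[180:215,255:355],(480,168),interpolation=cv2.INTER_CUBIC)
cv2.imwrite("pics/fin.png",np.vstack([x,y])[...,::-1])
```

```text
[560.66096788 -65.44667296 205.99593946] 0.40544326140999404 [-1.25317091  2.85140716  8.6774947 ]
pointer 13 [0.38539178 0.39816922 0.41824224 0.4454531  0.44926154]
prong 7 [0.25878163 0.29068526 0.31951099]
prong 19 [0.45898749 0.54029246 0.56905127]
```

View pics/fin.png

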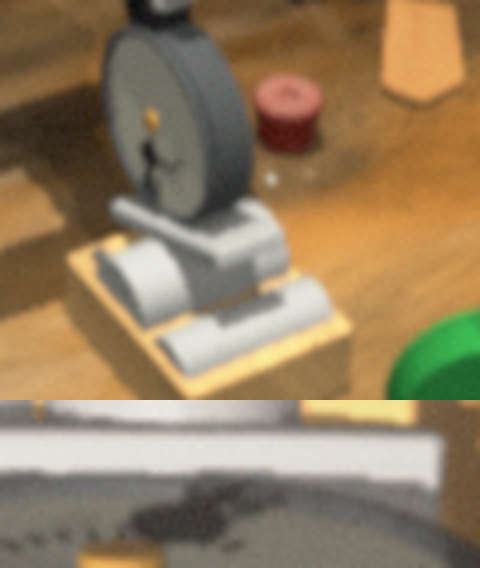

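The picture shows the gauge leaning left with its base resting on the higher rail, and the pointer at the fork. The pointer reads 0.418 against a fork middle of 0.416 in the same measurement. Contact is about 12 N and steady, so I'm handing in.

```bash
python3 -c "
from plant import *
print(hand_in())"
```

```text
the job is handed in; nothing more can be done
None
```

Job handed in: the gauge is still gripped with its base resting on the higher rail, leaning about 0.405 rad to its left, and the pointer measures within about 0.003 rad of the middle of the fork.

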